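# Pack the spatula and hold the sampling carrier level

## Robot

A 6-joint arm with a two-finger parallel gripper is mounted at the origin on the work surface. World frame = base frame: x ahead of the robot, y to its left, z up, the work surface at z = 0. Lengths are in m, angles in degrees, forces in N, time in s.
With the tool pointing down it reaches from about 0.4 to 0.825 m from the base axis. Payload 7 kg.
Tool frame: the origin (TCP) lies on the centre line of the jaws, within the pads' length; the fingertips stand 19 mm ahead of it and the grasp point (between the pads) is the TCP; z points along the fingers, y is the line along which they close (so a half turn about z gives the same grasp; the last joint's range is limited). The gripper opens to 88 mm and grips with 3 to 60 N. Pads are 19 mm wide; open, the fingers measure 130 mm over their backs; the gripper's body (78 mm by 193 mm) begins 47 mm behind the grasp point.
Start: joints at [86.694, 20.546, 0.682, 0, -70.136, -16.507], TCP at [0.229, 0.635, 0.246] pointing down, gripper open.
Joint ranges: [-176.03, 176.03], [-82.01, 121.73], [-58.28, 71.71], [-173.87, 95.51], [-174.79, -0.11], [-173.66, 173.66]. Speed limits (degrees/s): [136.94, 136.94, 172.46, 180, 180, 180].

## Interface

Orientations are given as [roll, pitch, yaw] about the fixed x, y, z axes, in that order (R = Rz(yaw) Ry(pitch) Rx(roll)).
In Python, from plant import ctrl gives the robot as it stands.
- The arm moves only by the tool move_arm, never from a script. Its argument "motion" is a list of rows, each a list of 3 entries, a list of its own where there are three numbers: the shift along the tool's x, y, z in mm, then the turn, a rotation vector about the tool's x, y, z in degrees, then the closure, from 0 (fully open) to 1 (shut). A call has 1 to 10 rows; each row is the pose to reach, as a shift and turn from the pose commanded when the call began, along the tool's axes at that moment; what a row does not reach only later rows make up. A row lasts 1/12 s, in which the tool goes at most 41.7 mm and 7.16 degrees, less where a joint would pass 70% of its speed; a pose out of reach is approached as far as the arm can. A call with a gripper value outside its range is refused whole. The fingers move at their own pace and stop on an object; the grip force is fixed at half the most. Time passes only in rows, so rows that repeat a pose let the fingers close. It gives the time, the measured TCP pose, the force, the opening and the grip force at its end, in the units of the state.
- ctrl.get_obs(): the state, without advancing time (a new reading comes with each control period).
- ctrl.snapshot(name): name is "side" or "top"; returns a dict with "color" (384x512x3 uint8, blue, green, red), "camera_matrix" (3x3 intrinsics, pixels), "cam_to_world" (4x4, takes a point from camera to world coordinates). Camera axes: x right, y up, looking along -z (the intrinsics and any distortion apply to the point x, -y, -z); pixel columns grow to the right and rows downward; lengths in m; the calibration is good to about 2 mm. A picture is of the moment at which its call begins. There is no depth.
- ctrl.close_job(): hands the job in; it is judged then, once.
The state is a dict: "clock": time; "joint_pos": joint angles; "qvel": joint speeds; "tau": joint torques, N m; "tool_pos": TCP position; "orientation": TCP orientation; "force": force on the tool from outside, world axes, zero at the start; "moment": the same for the moment, N m; "opening": finger opening in m; "gripper_force": force on a finger pad.
Only numpy, scipy, OpenCV 4.12 (cv2) and the standard library are available. Lean on these libraries where they do the work, as an engineer would, in place of code of your own. Each camera call takes 0.05 s, during which the arm holds its last target. There are 200 camera calls.

## Task

Lay the loose orange-handled spatula flat in the empty half of the white sampling carrier, parallel to the blue-handled one already there and pointing the same way, without dropping it, and let go of it. Then lift the carrier by its blue bar with everything still in it, straight up to about 10 cm above the bench, and finish while holding it there, steady and level. Leave the bottles, the beaker and the rest of the bench as they are.

Things in the scene. Friction and masses are not known exactly. Their poses are not given: they have to be found in the camera images.
- carrier: White tray with a blue grip bar over its middle, loose, 0.25 to 0.5 kg empty. 260 mm long (x), 200 mm wide (y), rim 16 mm high, floor and walls 5 mm thick. Origin: centre of the underside, z up. A ridge 4 mm thick, top at z = 19 mm, lies along x under the bar and parts it in two: the +y half holds the blue spatula, the -y half is empty. Its centre of mass lies under the middle of the bar.
- carrier_bar (a point): Centre of the blue bar, 65 mm above the carrier's underside; axes as the carrier's. Bar along x, flat-sided, 134 mm long, 18 mm wide (y), 16 mm high (z = 57 to 73 mm over the underside), on two 12 mm square posts at x = -58 and +58 mm. Between the posts it is free below, down to the ridge: grip it across y from above.
- carrier_empty (a point): Point on the inner floor of the empty half where the origin of the orange spatula belongs (carrier x = -15, y = -50, z = 5 mm). There are 41 mm from here to the near side of the bar (48 mm to the ridge) and 45 mm to the side wall, so open the fingers only a little to let go in here.
- spatula_loose: Spatula with an orange handle, lying flat on the black bench (top at z = 0), about 50 g. Origin: on its underside, under the handle, about at its centre of mass: the place to grip. x runs along it from the handle to the steel blade, z up. Handle 100 mm long (x = -75 to +25), 16 mm wide, 12 mm high; then a thin steel neck, and a blade 18 mm wide that ends at x = +105 mm.
- spatula_loose_tip (a point): End of the orange spatula's blade, 105 mm along x from its origin, 6 mm above its underside.
- spatula_packed: The same spatula with a blue handle, lying in the +y half of the carrier, blade towards the carrier's +x. Axes and sizes as the orange one.
- spatula_packed_tip (a point): End of the blue spatula's blade.
- vial0: Small capped amber vial, 27 mm across, 52 mm high, standing at the carrier's x = -95 mm, y = 0 in a 38 mm square socket rising 10 mm from the floor. Origin: centre of its underside.
- vial1: The same, in a like socket at the carrier's x = +95 mm, y = 0.
- big_bottle: White plastic bottle, 90 mm across, 200 mm high; stays where it is. Origins of all bottles and the beaker: centre of the underside.
- blue_cap_bottle: Clear bottle with a blue cap, 66 mm across, 130 mm high; stays.
- amber_bottle: Amber bottle, 60 mm across, 110 mm high; stays.
- beaker: Glass beaker, 70 mm across, 80 mm high; stays.
- wash_bottle: White wash bottle, 60 mm across, 188 mm high with its bent spout; stays.
Not all that is in view belongs to the job. What is meant by the spatula_loose is not green, pink or turquoise, and is the larger of those in its own colour.

How it is judged:
By the outcome, as a careful person would: the job done as asked, in the order asked, and still so for the second after the job is handed in, while the arm keeps its last pose, push and grip.
It also fails if it takes over 56 s, if anything falls off the work surface, if the arm or the gripper's body presses on something with over 40 N, if the wrist force passes 120 N, or if a joint passes its speed limit or range.

## Working session

There is one attempt and no reset: what is moved stays moved. The work goes in short steps, Python scripts to look and compute and a tool call to move; the robot and the scene stay as the last step left them, time stands still between calls to the robot, and variables do not carry over. Pictures are saved under pics/ and viewed, at most 10 in all, crops included, and the job is handed in when it is done.

Besides the shell and the picture viewer there is one more tool, called after "Emit:" as name(argument=value, ...), one argument or row to a line, values as JSON. move_arm: Moves the arm, as the interface text tells. Its arguments: {"type":"object","properties":{"motion":{"type":"array"}},"required":["motion"]}

```bash
mkdir -p pics; python3 - <<'E'
from plant import ctrl
import cv2,pickle
o=ctrl.get_obs();print({k:o[k] for k in('clock','tool_pos','orientation','opening')})
for n in('top','side'):
    s=ctrl.snapshot(n);pickle.dump(s,open(n+'0.pkl','wb'));cv2.imwrite(f'pics/{n}0.png',s['color'])
    print(n,s['camera_matrix'],s['cam_to_world'],s.keys())
E
```

```text
{'clock': 0.0, 'tool_pos': array([0.22864472, 0.63458779, 0.24459881]), 'orientation': array([ 1.79902664e+02, -7.77250661e-03, -1.98189556e+01]), 'opening': 0.08780510518262015}
top [[433.90536819   0.         258.65188745]
 [  0.         433.90536819 192.42922338]
 [  0.           0.           1.        ]] [[-0.01339949  0.99237208 -0.12254843  0.41145931]
 [-0.99984873 -0.0119384   0.0126491  -0.00415576]
 [ 0.01108958  0.12269938  0.99238192  1.25284975]
 [ 0.          0.          0.          1.        ]] dict_keys(['color', 'camera_matrix', 'cam_to_world'])
side [[421.13427828   0.         260.37598816]
 [  0.         421.13427828 190.19946178]
 [  0.           0.           1.        ]] [[ 0.7994052   0.42278431 -0.42685449 -0.04571911]
 [-0.60065795  0.57744631 -0.55296092 -0.73005094]
 [ 0.01270235  0.69843338  0.71556234  1.03709112]
 [ 0.          0.          0.          1.        ]] dict_keys(['color', 'camera_matrix', 'cam_to_world'])
```

View pics/top0.png

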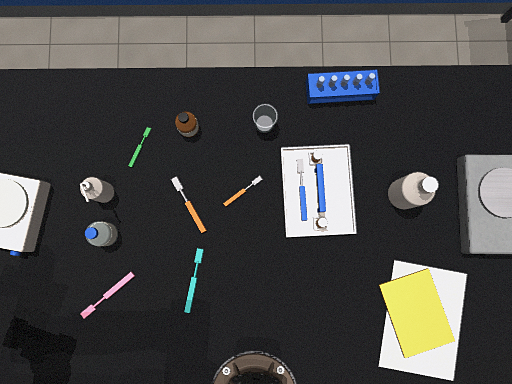

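View pics/side0.png

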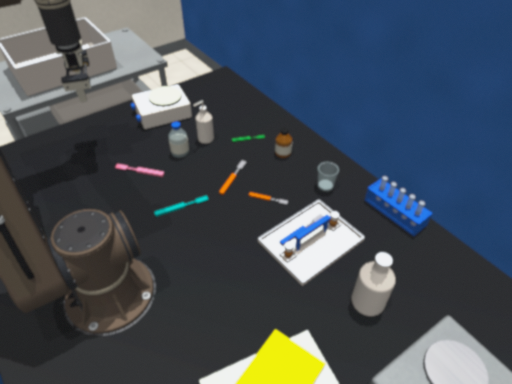

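Top view, candidates: large orange spatula (188,205), small orange one (243,191), green (140,147), pink (107,295) and turquoise (194,281). The orange one at (188,205) is the larger of its colour, with its blade up-left at (177,182). The carrier is at (318,190), bar at (321,187), and the empty half is on its right side (-y).

```bash
cat > h.py <<'E'
import numpy as np,cv2,pickle
def cast(s,uv,z):
    K,T=s['camera_matrix'],s['cam_to_world']
    p=np.c_[np.atleast_2d(uv).astype(float),np.ones(len(np.atleast_2d(uv)))]@np.linalg.inv(K).T
    d=(p*[1,-1,-1])@T[:3,:3].T
    return T[:3,3]+d*((z-T[2,3])/d[:,2])[:,None]
def proj(s,P):
    K,T=s['camera_matrix'],s['cam_to_world']
    q=(np.atleast_2d(P)-T[:3,3])@T[:3,:3]*[1,-1,-1]
    q=q@K.T; return q[:,:2]/q[:,2:]
def mask(s,lo,hi):
    return cv2.inRange(cv2.cvtColor(s['color'],cv2.COLOR_BGR2HSV),lo,hi)
def blobs(m,amin=30):
    n,l,st,c=cv2.connectedComponentsWithStats(m)
    return [(st[i,4],c[i],np.argwhere(l==i)[:,::-1]) for i in range(1,n) if st[i,4]>=amin]
def rect(s,px,z):
    P=cast(s,px,z)[:,:2]
    (c,wh,a)=cv2.minAreaRect((P*1000).astype(np.float32))
    b=cv2.boxPoints((c,wh,a)); e0,e1=b[1]-b[0],b[2]-b[1]
    e=e0 if np.linalg.norm(e0)>np.linalg.norm(e1) else e1
    return np.round(c,1),np.round(sorted(wh),1),round(float(np.degrees(np.arctan2(e[1],e[0]))),1)
OR=((8,150,90),(20,255,255)); BL=((105,140,60),(125,255,255))
E
python3 - <<'E'
from h import *
for n in('top','side'):
    s=pickle.load(open(n+'0.pkl','rb'))
    print(n)
    for a,c,p in blobs(mask(s,*OR)): print(' or',a,c.round(1),rect(s,p,.009), 'mean',cast(s,[c],.009).round(4))
    for a,c,p in blobs(mask(s,*BL)):
        if a<3000: print(' bl',a,c.round(1),'z73',rect(s,p,.073),'z16',rect(s,p,.014))
    for a,c,p in blobs(mask(s,(0,0,150),(180,60,255)),20):
        if 20<=a<9000: print(' wh',a,c.round(1),rect(s,p,.016 if a>1500 else .006))
s=pickle.load(open('top0.pkl','rb'))['color']
cv2.imwrite('pics/crop0.png',cv2.resize(s[135:250,155:365],None,fx=3.8,fy=3.8,interpolation=cv2.INTER_CUBIC))
E
```

```text
top
 or 211 [185.9 122.7] (array([777.9, 193.8]), array([54.3, 58.7]), -69.3) mean [[0.7744 0.1912 0.009 ]]
 or 113 [234.3 196.8] (array([553.2,  50.5]), array([12.8, 73.1]), -53.5) mean [[0.5531 0.0503 0.009 ]]
 or 205 [195.2 216.5] (array([498.6, 163.2]), array([ 17.2, 100.2]), 29.3) mean [[0.4978 0.1627 0.009 ]]
 bl 2008 [220.4   1.6] z73 (array([1111.6,  -22.7]), array([  15.3, 1481.3]), 89.6) z16 (array([1146.6,  -23.6]), array([  16.1, 1555.4]), 89.6)
 bl 1741 [341.3  87.3] z73 (array([ 857.9, -260.1]), array([ 88.4, 207.7]), -87.0) z16 (array([ 880.3, -272.9]), array([ 92.8, 218.1]), -87.0)
 bl 303 [320.5 187.5] z73 (array([ 569.2, -189.4]), array([ 17.3, 131. ]), 2.1) z16 (array([ 577.1, -198.6]), array([ 18.1, 137.6]), 2.1)
 bl 173 [302.9 202.8] z73 (array([ 527.1, -139.8]), array([13.8, 93.5]), 2.6) z16 (array([ 532.9, -146.5]), array([14.5, 98.2]), 2.6)
 bl 116 [ 90.5 232.7] z73 (array([453.7, 435.9]), array([29.5, 30.1]), 1.9) z16 (array([455.8, 457.9]), array([31. , 31.6]), 1.9)
 bl 46 [ 14.5 252.9] z73 (array([401.9, 636.5]), array([12.1, 26.1]), 79.9) z16 (array([401.4
[... 5556 characters left out ...]
 24.7]), -55.3)
 wh 3771 [311.  241.4] (array([ 571.7, -193.6]), array([205.6, 272. ]), 2.2)
 wh 23 [421.6 202.8] (array([ 970. , -299.1]), array([17.2, 18.4]), -11.3)
 wh 132 [311.2 234.4] (array([ 584.3, -180.1]), array([ 16.4, 100.8]), 1.8)
 wh 212 [383.5 259.1] (array([ 692.9, -376.5]), array([50. , 50.6]), -36.4)
 wh 712 [376.6 278.6] (array([ 628.3, -407.9]), array([94.6, 98.3]), -62.5)
 wh 47 [145.9 295.1] (array([ 74.7, -69.7]), array([16.2, 22.4]), 64.1)
 wh 5170 [445.9 360.3] (array([ 542. , -697.5]), array([196.1, 283.5]), -1.4)
 wh 719 [315.1 356.5] (array([ 324.7, -474.6]), array([ 53.2, 148.8]), 78.4)
 wh 695 [228.  372.7] (array([ 141.1, -383.9]), array([ 44. , 148.1]), -11.5)
```

View pics/crop0.png

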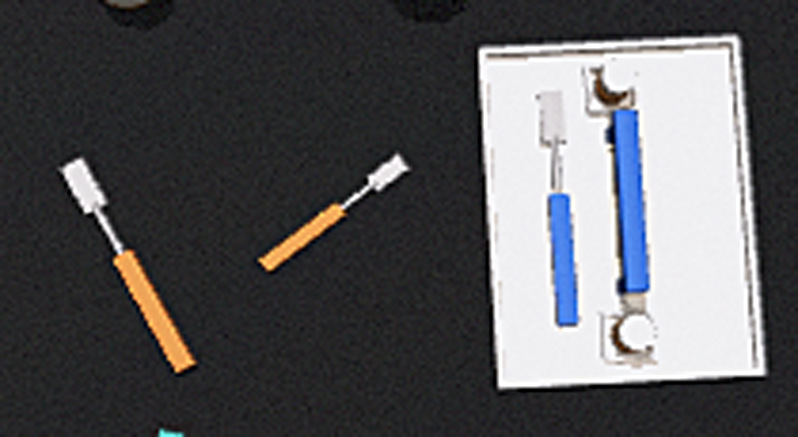

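The crop shows the large orange spatula at left, with its handle centre at full-image (195,217) and its blade up-left. The small orange one is in the middle, and the carrier's right half is empty. The choice is the large one: the measured handle is 100 x 17 mm, as given. Its origin is at about (520,175) mm with yaw 29°. The carrier is at (570,-190) mm with yaw 2.2°.

```bash
cat >> h.py <<'E'
from scipy.spatial.transform import Rotation as R
def delta(o,x,y,z,yaw):
    r=R.from_euler('xyz',o['orientation'],degrees=True)
    t=R.from_euler('xyz',[180,0,yaw],degrees=True)
    print('now',np.round(o['tool_pos']*1000,1),np.round(o['orientation'],2),'t',round(o['clock'],2),'op',round(o['opening']*1000,1),'F',np.round(o['force'],1),'g',np.round(o['gripper_force'],1))
    print('shift',np.round(r.inv().apply(np.array([x,y,z])-o['tool_pos']*1000),1),'rot',np.round((r.inv()*t).as_rotvec(degrees=True),2))
E
python3 -c "
from h import *;from plant import ctrl
delta(ctrl.get_obs(),520,175,150,29.2)"
```

```text
now [228.7 634.7 244.8] [ 1.7992e+02 -1.0000e-02 -1.9820e+01] t 0.1 op 87.3 F [0.  0.3 0.3] g 0.0
shift [429.9 333.5  95.3] rot [ 8.000e-02  3.000e-02 -4.902e+01]
```

Emit:
move_arm(
  motion=[
    [[430,333,0],[0,0,-49],0.2],
    [[430,333,0],[0,0,-49],0.2],
    [[430,333,0],[0,0,-49],0.2],
    [[430,333,0],[0,0,-49],0.2],
    [[430,333,0],[0,0,-49],0.2],
    [[430,333,0],[0,0,-49],0.2],
    [[430,333,0],[0,0,-49],0.2],
    [[430,333,0],[0,0,-49],0.2],
    [[430,333,0],[0,0,-49],0.2],
    [[430,333,0],[0,0,-49],0.2],
  ],
)

```text
clock: 0.93
tool_pos: [0.4524, 0.2819, 0.2456]
orientation: [-180.0, 0.0, 29.2]
force: [0.7, 1.3, 0.0]
opening: 0.0703
gripper_force: 0.0
```

```bash
python3 -c "
from h import *;from plant import ctrl
delta(ctrl.get_obs(),520,175,100,29.2)"
```

```text
now [452.4 281.9 245.6] [-180.      0.     29.21] t 0.93 op 70.3 F [0.7 1.3 0. ] g 0.0
shift [  6.9 126.3 145.6] rot [-0.    0.    0.01]
```

Emit:
move_arm(
  motion=[
    [[7,126,130],[0,0,0],0.4],
    [[7,126,130],[0,0,0],0.4],
    [[7,126,130],[0,0,0],0.4],
    [[7,126,130],[0,0,0],0.4],
    [[7,126,130],[0,0,0],0.4],
    [[7,126,130],[0,0,0],0.4],
    [[7,126,130],[0,0,0],0.4],
    [[7,126,130],[0,0,0],0.4],
  ],
)

```text
clock: 1.6
tool_pos: [0.52, 0.1782, 0.1166]
orientation: [180.0, -0.1, 29.2]
force: [-0.2, 0.0, -0.1]
opening: 0.0522
gripper_force: 0.0
```

```bash
python3 - <<'E'
from h import *;from plant import ctrl
delta(ctrl.get_obs(),520.2,175.2,22.5,29.2)
s=ctrl.snapshot('side')
cv2.imwrite('pics/s1.png',cv2.resize(s['color'][90:240,160:360],None,fx=4,fy=4,interpolation=cv2.INTER_CUBIC))
E
```

```text
now [520.  178.2 116.6] [ 1.800e+02 -9.000e-02  2.921e+01] t 1.6 op 52.2 F [-0.2  0.  -0.1] g 0.0
shift [-1.4  2.7 94.1] rot [ 0.   -0.09  0.01]
```

View pics/s1.png

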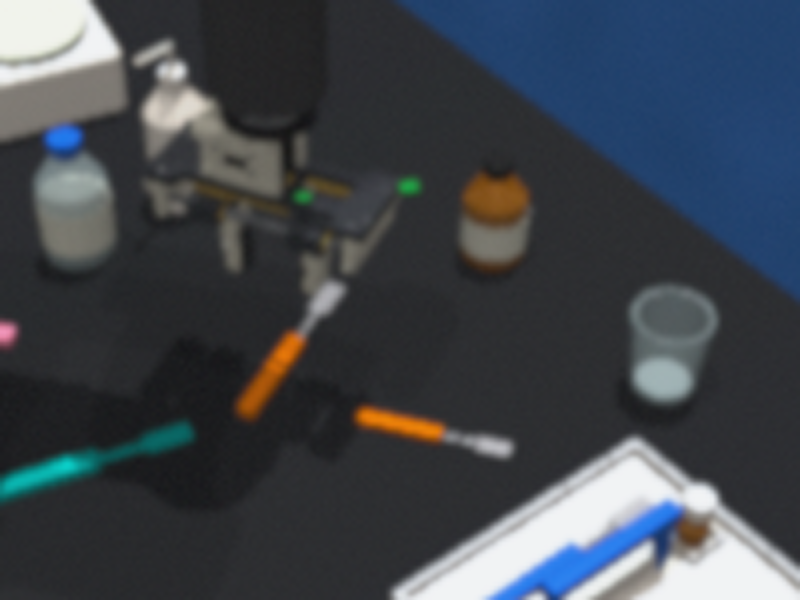

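The crop shows the open gripper above the spatula (crop 270,370), clear of its neighbours. The body is wide along the closing line, so it needs a high grip to clear the bar when placing.

Emit:
move_arm(
  motion=[
    [[-1.4,2.7,35],[0,0,0],0.4],
    [[-1.4,2.7,65],[0,0,0],0.4],
    [[-1.4,2.7,80],[0,0,0],0.4],
    [[-1.4,2.7,80],[0,0,0],0.4],
    [[-1.4,2.7,80],[0,0,0],0.4],
    [[-1.4,2.7,80],[0,0,0],0.4],
  ],
)

```text
clock: 2.15
tool_pos: [0.5205, 0.1757, 0.0374]
orientation: [-180.0, -0.2, 29.3]
force: [0.6, 0.9, -0.2]
opening: 0.0527
gripper_force: 0.0
```

```bash
python3 - <<'E'
from h import *;from plant import ctrl
delta(ctrl.get_obs(),520.2,175.2,23.5,29.2)
E
```

```text
now [520.5 175.7  37.4] [-1.7999e+02 -1.6000e-01  2.9270e+01] t 2.15 op 52.7 F [ 0.6  0.9 -0.2] g 0.0
shift [-0.6  0.3 13.9] rot [-0.01 -0.16  0.07]
```

Emit:
move_arm(
  motion=[
    [[0,0,7],[0,0,0],0.4],
    [[0,0,14],[0,0,0],0.4],
    [[0,0,14],[0,0,0],0.4],
    [[0,0,14],[0,0,0],1],
    [[0,0,14],[0,0,0],1],
    [[0,0,14],[0,0,0],1],
    [[0,0,14],[0,0,0],1],
    [[0,0,14],[0,0,0],1],
    [[0,0,14],[0,0,0],1],
    [[0,0,14],[0,0,0],1],
  ],
)

```text
clock: 2.98
tool_pos: [0.5197, 0.1743, 0.0217]
orientation: [180.0, -0.0, 29.2]
force: [-0.0, -0.4, 0.8]
opening: 0.0155
gripper_force: 30.0
```

Emit:
move_arm(
  motion=[
    [[0,0,0],[0,0,0],1],
    [[0,0,0],[0,0,0],1],
    [[0,0,0],[0,0,0],1],
    [[0,0,0],[0,0,0],1],
    [[0,0,0],[0,0,0],1],
    [[0,0,0],[0,0,0],1],
  ],
)

```text
clock: 3.48
tool_pos: [0.5196, 0.1743, 0.0216]
orientation: [180.0, -0.0, 29.2]
force: [0.3, -0.6, 2.6]
opening: 0.0156
gripper_force: 30.0
```

Held (opening 15.6 mm, 30 N), but 2 mm lower than planned. I'll regrip slightly higher so the body clears the bar.

Emit:
move_arm(
  motion=[
    [[0,0,0],[0,0,0],0.7],
    [[0,0,0],[0,0,0],0.7],
    [[0,0,0],[0,0,0],0.7],
    [[0,0,-2],[0,0,0],0.7],
    [[0,0,-3.5],[0,0,0],0.7],
    [[0,0,-3.5],[0,0,0],0.7],
    [[0,0,-3.5],[0,0,0],1],
    [[0,0,-3.5],[0,0,0],1],
    [[0,0,-3.5],[0,0,0],1],
    [[0,0,-3.5],[0,0,0],1],
  ],
)

```text
clock: 4.32
tool_pos: [0.5196, 0.1742, 0.0251]
orientation: [180.0, 0.0, 29.2]
force: [0.4, -0.2, 1.3]
opening: 0.0155
gripper_force: 30.0
```

Emit:
move_arm(
  motion=[
    [[0,0,0],[0,0,0],1],
    [[0,0,0],[0,0,0],1],
    [[0,0,0],[0,0,0],1],
    [[0,0,0],[0,0,0],1],
    [[0,0,-5],[0,0,0],1],
    [[0,0,-12],[0,0,0],1],
    [[0,0,-20],[0,0,0],1],
    [[0,0,-30],[0,0,0],1],
    [[0,0,-30],[0,0,0],1],
    [[0,0,-30],[0,0,0],1],
  ],
)

```text
clock: 5.15
tool_pos: [0.5202, 0.1747, 0.0562]
orientation: [-180.0, -0.1, 29.2]
force: [-0.2, 0.9, -0.2]
opening: 0.0157
gripper_force: 30.0
```

```bash
python3 - <<'E'
from h import *;from plant import ctrl
delta(ctrl.get_obs(),520.2,175.2,130,29.2)
for n in('top','side'):
    s=ctrl.snapshot(n)
    for a,c,p in blobs(mask(s,*OR),15): print(n,a,c,rect(s,p,.040))
c=ctrl.snapshot('side')['color']
cv2.imwrite('pics/s2.png',cv2.resize(c[110:230,180:340],None,fx=4,fy=4,interpolation=cv2.INTER_CUBIC))
E
```

```text
now [520.2 174.7  56.2] [-1.7998e+02 -1.3000e-01  2.9190e+01] t 5.15 op 15.7 F [-0.2  0.9 -0.2] g 30.0
shift [  0.5  -0.5 -73.8] rot [-0.02 -0.13 -0.01]
top 210 [185.80952381 122.7047619 ] (array([768.4, 188.8]), array([52.4, 57. ]), -71.5)
top 112 [234.41071429 196.75      ] (array([549.7,  49.1]), array([12.5, 71.3]), -53.5)
top 101 [197.08910891 223.        ] (array([478.1, 153.4]), array([15.1, 51.9]), 29.7)
side 146 [283.53424658 139.23972603] (array([779.5, 202.3]), array([56.7, 66.3]), 51.6)
side 107 [224.64485981 179.21495327] (array([487.9, 156.7]), array([21.9, 94. ]), 30.8)
side 121 [259.54545455 195.66115702] (array([531.1,  23.5]), array([24.8, 72.8]), -53.8)
```

View pics/s2.png

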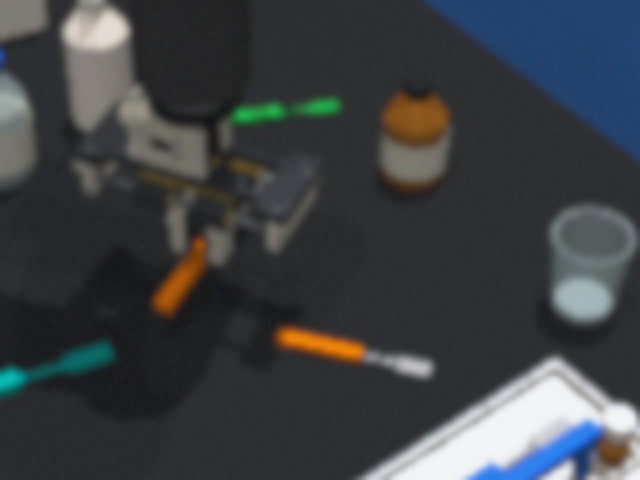

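The side crop shows the spatula held level between the fingers, clear of the bench. The rear-end position agrees with TCP -75 mm to within 2 mm.

```bash
python3 - <<'E'
from h import *;from plant import ctrl
delta(ctrl.get_obs(),557,-240.5,120,2.2)
E
```

```text
now [519.4 174.1  54.9] [-1.800e+02  2.000e-02  2.918e+01] t 5.3 op 15.4 F [-0.4 -0.4 -0.5] g 30.0
shift [-169.3  380.3  -65.1] rot [0.000e+00 2.000e-02 2.698e+01]
```

Emit:
move_arm(
  motion=[
    [[0,0,-15],[0,0,0],1],
    [[-2,5,-35],[0,0,0.5],1],
    [[-8,19,-53],[0,0,1.5],1],
    [[-17,38,-62],[0,0,3],1],
    [[-28,63,-65],[0,0,5],1],
    [[-40,90,-65],[0,0,7],1],
    [[-53,119,-65],[0,0,9],1],
    [[-66,148,-65],[0,0,11],1],
    [[-79,177,-65],[0,0,13],1],
    [[-92,206,-65],[0,0,15],1],
  ],
)

```text
clock: 6.13
tool_pos: [0.5393, -0.0519, 0.1197]
orientation: [-180.0, 0.0, 14.1]
force: [1.4, -0.2, -0.7]
opening: 0.0153
gripper_force: 30.0
```

```bash
python3 - <<'E'
from h import *;from plant import ctrl
delta(ctrl.get_obs(),557,-240.5,120,2.2)
E
```

```text
now [539.3 -51.9 119.7] [-1.80e+02  4.00e-02  1.41e+01] t 6.13 op 15.3 F [ 1.4 -0.2 -0.7] g 30.0
shift [-28.8 187.2  -0.3] rot [ 0.    0.04 11.9 ]
```

Emit:
move_arm(
  motion=[
    [[-4,28,0],[0,0,2],1],
    [[-9,56,0],[0,0,4],1],
    [[-13,84,0],[0,0,6],1],
    [[-17,112,0],[0,0,7.5],1],
    [[-21,138,0],[0,0,9],1],
    [[-25,160,0],[0,0,10.5],1],
    [[-28,177,0],[0,0,11.5],1],
    [[-29,187,0],[0,0,12],1],
    [[-29,187,0],[0,0,12],1],
    [[-29,187,0],[0,0,12],1],
  ],
)

```text
clock: 6.97
tool_pos: [0.5571, -0.2389, 0.1195]
orientation: [-180.0, 0.1, 2.1]
force: [0.8, 0.3, -0.6]
opening: 0.0155
gripper_force: 30.0
```

```bash
python3 - <<'E'
from h import *;from plant import ctrl
delta(ctrl.get_obs(),557,-240.5,31,2.2)
for n in('top','side'):
    s=ctrl.snapshot(n); 
    for a,c,p in blobs(mask(s,*OR),15): print(n,a,c,rect(s,p,.104))
    c=s['color']; c=c[130:250,230:410] if n=='top' else c[150:290,230:410]
    cv2.imwrite(f'pics/p_{n}.png',cv2.resize(c,None,fx=4,fy=4,interpolation=cv2.INTER_CUBIC))
E
```

```text
now [ 557.1 -238.9  119.5] [-1.7998e+02  5.0000e-02  2.1500e+00] t 6.97 op 15.5 F [ 0.8  0.3 -0.6] g 30.0
shift [-0.1  1.6 88.5] rot [-0.02  0.05 -0.05]
top 214 [185.92523364 122.6588785 ] (array([751.4, 178.8]), array([50.3, 54.4]), 89.4)
top 105 [234.21904762 196.82857143] (array([542.4,  46.3]), array([11.8, 67.6]), -53.5)
top 88 [341.40909091 209.60227273] (array([ 504.9, -238.4]), array([15. , 40.8]), 3.1)
side 147 [283.4829932  139.25170068] (array([726.5, 142.4]), array([53.1, 62. ]), 51.6)
side 126 [259.3968254  195.68253968] (array([493.4, -24.8]), array([23.7, 70.3]), -52.8)
side 108 [312.0462963  237.66666667] (array([ 519.4, -241.8]), array([16. , 81.4]), 4.7)
```

View pics/p_side.png

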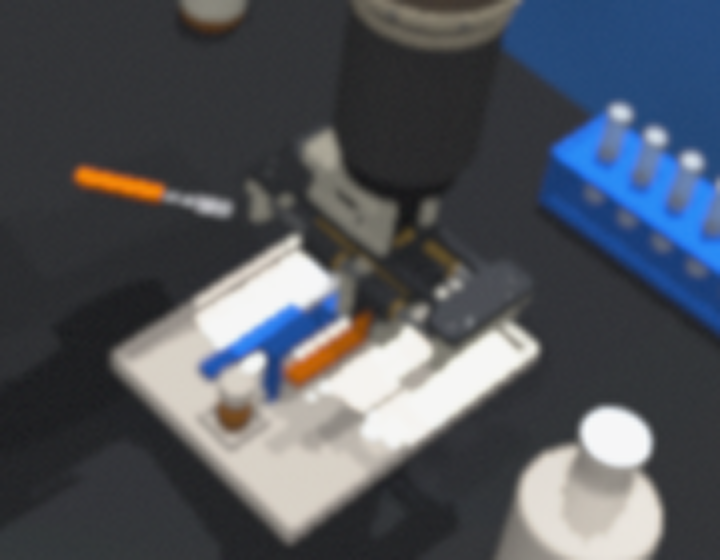

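The side crop shows the spatula (crop 330,350) hanging over the empty half, parallel to the bar, with the blade towards +x. Now descending.

Emit:
move_arm(
  motion=[
    [[0,1,10],[0,0,0],1],
    [[0,1.6,24],[0,0,0],1],
    [[0,1.6,38],[0,0,0],1],
    [[0,1.6,52],[0,0,0],1],
    [[0,1.6,64],[0,0,0],1],
    [[0,1.6,72],[0,0,0],1],
    [[0,1.6,76],[0,0,0],1],
    [[0,1.6,76],[0,0,0],1],
    [[0,1.6,76],[0,0,0],1],
    [[0,1.6,76],[0,0,0],1],
  ],
)

```text
clock: 7.9
tool_pos: [0.5581, -0.2404, 0.0448]
orientation: [180.0, -0.1, 2.2]
force: [-0.6, -0.6, -0.8]
opening: 0.0153
gripper_force: 30.0
```

```bash
python3 - <<'E'
from h import *;from plant import ctrl
delta(ctrl.get_obs(),557,-240.5,30.5,2.2)
s=ctrl.snapshot('top')
for a,c,p in blobs(mask(s,*OR),15): print(a,c,rect(s,p,.029))
for a,c,p in blobs(mask(s,(0,0,150),(180,60,255)),2000): print(a,c,rect(s,p,.016))
E
```

```text
now [ 558.1 -240.4   44.8] [ 1.7998e+02 -7.0000e-02  2.2100e+00] t 7.9 op 15.3 F [-0.6 -0.6 -0.8] g 30.0
shift [-1.1  0.  14.3] rot [ 0.02 -0.07  0.01]
214 [185.85981308 122.71962617] (array([773.6, 190.7]), array([53.6, 57.9]), 89.4)
103 [234.10679612 196.85436893] (array([550.8,  49.8]), array([12.6, 71.4]), -53.5)
81 [336.64197531 211.77777778] (array([ 505.6, -239.5]), array([14.2, 42.8]), -2.0)
4143 [489.69876901 202.79724837] (array([ 526.2, -686.4]), array([133.6, 284.3]), -2.3)
2265 [ 15.40573951 209.51699779] (array([517.5, 683.9]), array([117.1, 207.1]), -11.2)
4046 [427.7652002  326.50420168] (array([ 203.4, -472. ]), array([207.8, 293.7]), -11.4)
```

Emit:
move_arm(
  motion=[
    [[-0.5,0,4],[0,0,0],1],
    [[-0.5,0,8],[0,0,0],1],
    [[-0.5,0,11],[0,0,0],1],
    [[-0.5,0,12],[0,0,0],1],
    [[-0.5,0,12],[0,0,0],1],
    [[-0.5,0,12],[0,0,0],1],
    [[-0.5,0,12],[0,0,0],1],
  ],
)

```text
clock: 8.53
tool_pos: [0.5571, -0.2405, 0.0321]
orientation: [180.0, -0.0, 2.2]
force: [0.1, 0.1, -0.7]
opening: 0.0155
gripper_force: 30.0
```

Emit:
move_arm(
  motion=[
    [[0,0,0.5],[0,0,0],1],
    [[0,0,1],[0,0,0],1],
    [[0,0,1],[0,0,0],1],
    [[0,0,1],[0,0,0],1],
  ],
)

```text
clock: 8.87
tool_pos: [0.557, -0.2405, 0.0311]
orientation: [180.0, -0.0, 2.2]
force: [-0.7, -0.3, -2.4]
opening: 0.0155
gripper_force: 30.0
```

Emit:
move_arm(
  motion=[
    [[0,0,0.5],[0,0,0],1],
    [[0,0,0.8],[0,0,0],1],
    [[0,0,0.8],[0,0,0],1],
    [[0,0,0.8],[0,0,0],1],
  ],
)

```text
clock: 9.2
tool_pos: [0.5571, -0.2405, 0.0305]
orientation: [180.0, -0.0, 2.2]
force: [-0.4, -0.3, 2.3]
opening: 0.0151
gripper_force: 31.1
```

Light contact (2.3 N). Letting go with a small opening.

Emit:
move_arm(
  motion=[
    [[0,0,0],[0,0,0],0.78],
    [[0,0,0],[0,0,0],0.72],
    [[0,0,0],[0,0,0],0.7],
    [[0,0,0],[0,0,0],0.7],
    [[0,0,0],[0,0,0],0.7],
    [[0,0,0],[0,0,0],0.7],
  ],
)

```text
clock: 9.7
tool_pos: [0.5573, -0.2407, 0.0305]
orientation: [180.0, -0.0, 2.2]
force: [1.2, -2.3, 3.7]
opening: 0.0262
gripper_force: 1.6
```

Emit:
move_arm(
  motion=[
    [[0,0,-4],[0,0,0],0.7],
    [[0,0,-10],[0,0,0],0.7],
    [[0,0,-20],[0,0,0],0.7],
    [[0,0,-35],[0,0,0],0.7],
    [[0,0,-55],[0,0,0],0.7],
    [[0,0,-80],[0,0,0],0.7],
    [[0,0,-105],[0,0,0],0.7],
    [[0,0,-120],[0,0,0],0.6],
    [[0,0,-120],[0,0,0],0.4],
    [[0,0,-120],[0,0,0],0.2],
  ],
)

```text
clock: 10.53
tool_pos: [0.5576, -0.2404, 0.1522]
orientation: [180.0, -0.2, 2.2]
force: [-0.5, 0.4, -0.2]
opening: 0.0409
gripper_force: 0.0
```

```bash
python3 - <<'E'
from h import *;from plant import ctrl
delta(ctrl.get_obs(),568.5,-190,150,2.2)
for n in('top','side'):
    s=ctrl.snapshot(n); 
    for a,c,p in blobs(mask(s,*OR),15): print(n,a,c.round(1),rect(s,p,.014))
    for a,c,p in blobs(mask(s,*BL),60): 
        if 280<c[0]<335 and 170<c[1]<260: print(n,'bl',a,c.round(1),rect(s,p,.073),rect(s,p,.014))
    c=s['color']
    if n=='side': cv2.imwrite(f'pics/r_{n}.png',cv2.resize(c[150:290,230:410],None,fx=4,fy=4,interpolation=cv2.INTER_CUBIC))
E
```

```text
now [ 557.6 -240.4  152.2] [ 1.7999e+02 -1.7000e-01  2.1900e+00] t 10.53 op 40.9 F [-0.5  0.4 -0.2] g 0.0
shift [ 12.9 -49.9   2.2] rot [ 0.01 -0.17 -0.01]
top 213 [185.9 122.7] (array([776.4, 193. ]), array([54.1, 58.5]), -69.3)
top 108 [234.2 196.9] (array([552.6,  50.3]), array([12.7, 72.8]), -53.5)
top 98 [335.6 210.1] (array([ 511.1, -239.7]), array([14.4, 52. ]), -2.0)
top bl 73 [321.8 205.8] (array([ 520.5, -190.5]), array([19.2, 32.9]), -0.7) (array([ 525.9, -199.8]), array([20.2, 34.6]), -0.7)
side 147 [283.5 139.3] (array([801. , 226.6]), array([58.2, 68. ]), 51.6)
side 124 [259.5 195.7] (array([546.1,  42.9]), array([25.6, 75.7]), -53.4)
side 115 [312.2 254.9] (array([ 530.1, -243.4]), array([12.9, 96.2]), 2.1)
side bl 307 [305.7 230.2] (array([ 535., -202.]), array([ 47.5, 163.7]), 1.9) (array([ 570.6, -169.7]), array([ 50.4, 173.7]), 1.9)
```

View pics/r_side.png

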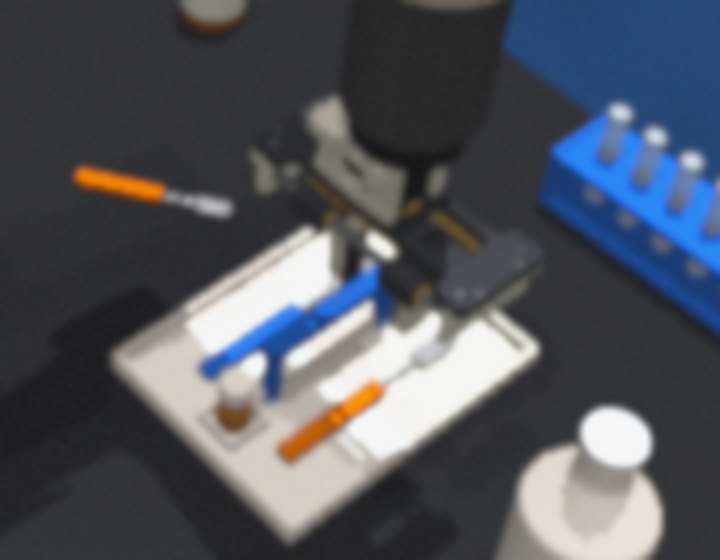

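The side crop shows the orange spatula lying flat in the empty half, blade to +x, parallel to the blue one, with the carrier unmoved. Now to the bar.

Emit:
move_arm(
  motion=[
    [[3,-12,0],[0,0,0],0.15],
    [[7,-30,0],[0,0,0],0.15],
    [[10,-44,0],[0,0,0],0.15],
    [[11,-50,0],[0,0.17,0],0.15],
    [[11,-50,0],[0,0,0],0.15],
    [[11,-50,0],[0,0,0],0.15],
    [[11,-50,0],[0,0,0],0.15],
    [[11,-50,0],[0,0,0],0.15],
  ],
)

```text
clock: 11.3
tool_pos: [0.566, -0.1905, 0.1502]
orientation: [180.0, 0.0, 2.2]
force: [0.5, -1.1, 0.1]
opening: 0.0741
gripper_force: 0.0
```

```bash
python3 - <<'E'
from h import *;from plant import ctrl
delta(ctrl.get_obs(),567.5,-190,65,2.2)
E
```

```text
now [ 566.  -190.5  150.2] [1.80e+02 1.00e-02 2.16e+00] t 11.3 op 74.1 F [ 0.5 -1.1  0.1] g 0.0
shift [ 1.6 -0.5 85.2] rot [ 0.    0.01 -0.04]
```

Emit:
move_arm(
  motion=[
    [[1,-0.5,20],[0,0,0],0.15],
    [[1,-0.5,45],[0,0,0],0.15],
    [[1,-0.5,68],[0,0,0],0.15],
    [[1,-0.5,80],[0,0,0],0.15],
    [[1,-0.5,85],[0,0,0],0.15],
    [[1,-0.5,85],[0,0,0],0.15],
    [[1,-0.5,85],[0,0,0],0.3],
    [[1,-0.5,85],[0,0,0],0.5],
    [[1,-0.5,85],[0,0,0],0.65],
    [[1,-0.5,85],[0,0,0],0.7],
  ],
)

```text
clock: 12.13
tool_pos: [0.5677, -0.1896, 0.0663]
orientation: [180.0, -0.1, 2.2]
force: [-0.2, 0.4, 0.0]
opening: 0.0533
gripper_force: 0.0
```

Emit:
move_arm(
  motion=[
    [[0,0,0],[0,0,0],0.74],
    [[0,0,0],[0,0,0],0.77],
    [[0,0,0],[0,0,0],0.8],
    [[0,0,0],[0,0,0],0.83],
    [[0,0,0],[0,0,0],1],
    [[0,0,0],[0,0,0],1],
    [[0,0,0],[0,0,0],1],
    [[0,0,0],[0,0,0],1],
    [[0,0,0],[0,0,0],1],
    [[0,0,0],[0,0,0],1],
  ],
)

```text
clock: 12.97
tool_pos: [0.5671, -0.1898, 0.0653]
orientation: [180.0, -0.0, 2.2]
force: [0.1, -4.6, 1.1]
opening: 0.0178
gripper_force: 30.0
```

Emit:
move_arm(
  motion=[
    [[0,0,-1],[0,0,0],1],
    [[0,0,-3],[0,0,0],1],
    [[0,0,-5],[0,0,0],1],
    [[0,0,-8],[0,0,0],1],
    [[0,0,-11],[0,0,0],1],
    [[0,0,-14],[0,0,0],1],
    [[0,0,-16],[0,0,0],1],
    [[0,0,-17],[0,0,0],1],
    [[0,0,-17],[0,0,0],1],
    [[0,0,-17],[0,0,0],1],
  ],
)

```text
clock: 13.8
tool_pos: [0.567, -0.1895, 0.0823]
orientation: [-180.0, -0.0, 2.2]
force: [-0.9, 0.5, -6.1]
opening: 0.018
gripper_force: 30.0
```

```bash
python3 - <<'E'
from h import *;from plant import ctrl
o=ctrl.get_obs();delta(o,567.5,-190,165,2.2);print(o['moment'])
s=ctrl.snapshot('side')
cv2.imwrite('pics/l1.png',cv2.resize(s['color'][140:300,220:420],None,fx=4,fy=3.75,interpolation=cv2.INTER_CUBIC))
E
```

```text
now [ 567.  -189.5   82.3] [-1.80e+02 -1.00e-02  2.18e+00] t 13.8 op 18.0 F [-0.9  0.5 -6.1] g 30.0
shift [  0.5   0.5 -82.7] rot [-0.   -0.01 -0.02]
[-0.04300095  0.01793178 -0.02051112]
```

View pics/l1.png

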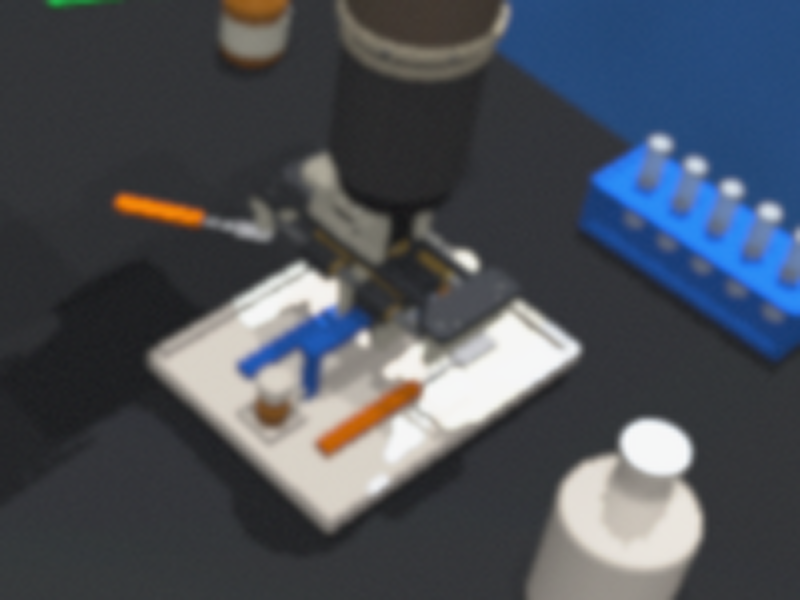

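The side crop shows the carrier lifted and level, with both halves still loaded; the wrist carries 6 N with almost no moment. Lifting on to 10 cm.

Emit:
move_arm(
  motion=[
    [[0,0,-2],[0,0,0],1],
    [[0,0,-6],[0,0,0],1],
    [[0,0,-12],[0,0,0],1],
    [[0,0,-19],[0,0,0],1],
    [[0,0,-26],[0,0,0],1],
    [[0,0,-33],[0,0,0],1],
    [[0,0,-39],[0,0,0],1],
    [[0,0,-43],[0,0,0],1],
    [[0,0,-45],[0,0,0],1],
    [[0,0,-45],[0,0,0],1],
  ],
)

```text
clock: 14.68
tool_pos: [0.5673, -0.1896, 0.1279]
orientation: [180.0, -0.1, 2.2]
force: [-0.4, -0.2, -5.9]
opening: 0.0173
gripper_force: 30.0
```

Emit:
move_arm(
  motion=[
    [[0,0,-2],[0,0,0],1],
    [[0,0,-6],[0,0,0],1],
    [[0,0,-12],[0,0,0],1],
    [[0,0,-19],[0,0,0],1],
    [[0,0,-26],[0,0,0],1],
    [[0,0,-32],[0,0,0],1],
    [[0,0,-36],[0,0,0],1],
    [[0,0,-38],[0,0,0],1],
    [[0,0,-38],[0,0,0],1],
    [[0,0,-38],[0,0,0],1],
  ],
)

```text
clock: 15.52
tool_pos: [0.567, -0.1895, 0.1652]
orientation: [-180.0, 0.0, 2.2]
force: [0.4, -0.0, -5.9]
opening: 0.0175
gripper_force: 30.0
```

Emit:
move_arm(
  motion=[
    [[0,0,0],[0,0,0],1],
    [[0,0,0],[0,0,0],1],
    [[0,0,0],[0,0,0],1],
    [[0,0,0],[0,0,0],1],
    [[0,0,0],[0,0,0],1],
    [[0,0,0],[0,0,0],1],
    [[0,0,0],[0,0,0],1],
    [[0,0,0],[0,0,0],1],
  ],
)

```text
clock: 16.18
tool_pos: [0.5671, -0.1896, 0.1653]
orientation: [180.0, 0.0, 2.2]
force: [0.4, 0.3, -5.8]
opening: 0.0176
gripper_force: 30.0
```

```bash
python3 - <<'E'
from h import *;from plant import ctrl
o=ctrl.get_obs();delta(o,567.5,-190,165,2.2);print(o['moment'])
s=ctrl.snapshot('side')
for a,c,p in blobs(mask(s,*OR),40): print(a,c.round(1),rect(s,p,.114))
cv2.imwrite('pics/l2.png',cv2.resize(s['color'][120:290,220:420],None,fx=3.5,fy=3.5,interpolation=cv2.INTER_CUBIC))
E
```

```text
now [ 567.1 -189.6  165.3] [180.     0.     2.19] t 16.18 op 17.6 F [ 0.4  0.3 -5.8] g 30.0
shift [0.4 0.4 0.3] rot [ 0.    0.   -0.01]
[ 0.00540582 -0.01585862 -0.05966356]
148 [283.5 139.3] (array([718.3, 133.1]), array([52.5, 61.4]), 51.6)
128 [259.3 195.6] (array([487.7, -32.2]), array([23.5, 69.6]), -53.4)
130 [314.7 233.3] (array([ 527.3, -240.5]), array([13.9, 94.8]), 1.7)
```

View pics/l2.png

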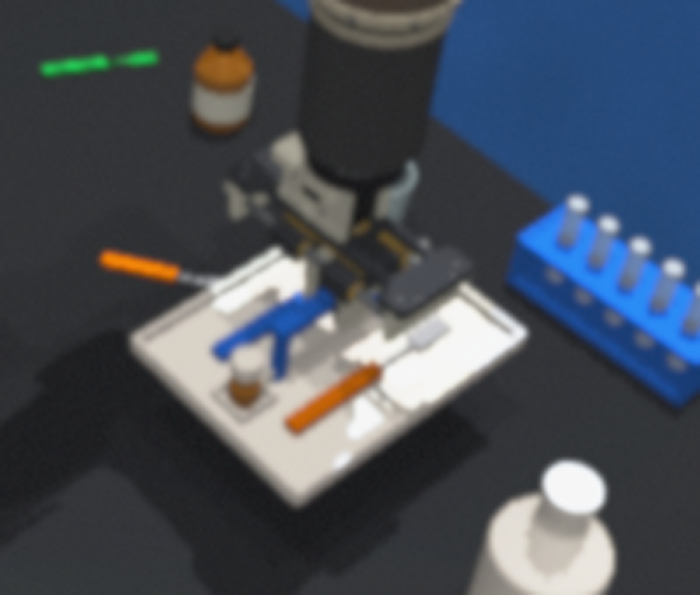

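The side crop shows the carrier held level at about 10 cm, with the orange spatula at crop (370,385) and the vial in place. Handing in.

```bash
python3 -c "
from plant import ctrl
print(ctrl.close_job())"
```

```text
the job is handed in; nothing more can be done
None
```

The orange spatula lies flat in the empty half of the carrier, parallel to the blue one and pointing the same way, and the arm is holding the carrier level about 10 cm above the bench; I handed the job in at about 16 s, with no verdict returned.

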